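# Consolidate the gearmotor trays

### The job

Two of the grey three-pocket trays hold gearmotors: stand the lone motor upright in the free pocket of the tray that already has two, so that it is full. Then stack the emptied tray squarely on top of the pile of empty trays. Set both down rather than dropping them, and leave the full tray and the pile where they are.

Things in the scene. Friction and masses are not known exactly. Their poses are not given: they have to be found in the camera images.
- motor: The lone gearmotor, standing upright on the floor of an end pocket of the sparse tray. Round, 28 mm in diameter: bright steel can from 0 to 40 mm up, black gearhead from 41 to 62 mm, brass shaft 6 mm in diameter up to 74 mm. About 0.09 kg, loose. Origin: centre of its underside; z up along its axis.
- sparse_tray: Tray with just the lone motor (in its pocket at x = -49 mm). Grey, loose, 0.08 kg, 150 (x) x 60 (y) x 30 mm high; floor 3, outer walls 4, two cross walls 3 mm thick, all full height. Three pockets in a row along x, centred at -49, 0, +49 mm, 46 x 52 mm inside. Grip it over the long walls from outside, across the 60 mm, at mid length. Origin: centre of the flat underside, z up.
- fuller_tray: The fuller tray: shape, size and axes as the sparse tray. Two like motors are fixed by white snap rings in its pockets at x = -49 and 0 mm (tops 77 mm above the underside). The pocket at x = +49 mm is free, its floor 3 mm above the origin. 0.32 kg in all, loose. Origin: centre of the underside. A third such tray, with stacked black-tyred wheels, is no part of the job.
- pile_top: The upper of the two empty trays piled to the left or right of the trays with parts. Shape, size and axes as the sparse tray, loose, underside 30 mm above the table. Trays do not nest: the next one rests flat on this one's rim, its underside 30 mm above this origin. Origin: centre of the underside, x along its 150 mm length, z up.
Things that resemble listed ones, but are neither listed nor needed, are in the scene too. What is shaped like the motor but blue or pink is not meant.

How it is judged:
By the outcome, as a careful person would: the job done as asked, in the order asked, and still so for the second after the job is handed in, with the robot touching nothing.
It also fails if it takes over 70 s, if anything falls off the work surface, if the arm or the gripper's body presses on something with over 40 N, if the wrist force passes 120 N, or if a joint passes its speed limit or range.

### The arm

A 6-joint arm with a two-finger parallel gripper is mounted at the origin on the work surface. World frame = base frame: x ahead of the robot, y to its left, z up, the work surface at z = 0. Lengths are in mm, angles in rad, forces in N, time in s.
With the tool pointing down it reaches from about 150 to 775 mm from the base axis. Payload 6.1 kg.
Tool frame: the origin (TCP) lies on the centre line of the jaws, within the pads' length; the fingertips stand 22 mm ahead of it and the grasp point (between the pads) lies 3 mm ahead of it; x points along the fingers, y is the direction in which the jaws open and shut, and the axes are right-handed (so a half turn about x gives the same grasp; the last joint's range is limited). The gripper opens to 85 mm and grips with 20 to 120 N. Pads are 22 mm wide; open, the fingers measure 114 mm over their backs; the gripper's body (76 mm by 85 mm) begins 54 mm behind the grasp point. The pads swing forward as they close: fully open they stand 13 mm farther back than shut.
Start: joints at [1.101, 0.126, -0.04, 1.405, 0, 1.571], TCP at [237.663, 468.108, 253.295] pointing down, gripper open.
Joint ranges: [-2.72, 2.72], [-0.95, 1.95], [-1.27, 1.35], [-1.78, 2.02], [-1.46, 1.47], [-3.14, 3.14]. Speed limits (rad/s): [2.39, 2.39, 3.01, 3.14, 3.14, 3.14].

### API

Orientations are given as a 3x3 rotation matrix whose columns are the frame's x, y, z axes.
In Python, from bench import robot gives the robot as it stands.
- The arm moves only by the tool send_rows, never from a script. Its arguments are lists of equal length, an entry for each row: "fingers": the finger opening in mm, from 0 to 85.4; "offset": the shift along the tool's x, y, z in mm, a list of three; "spin": the turn about the tool's x in degrees. A call has 1 to 8 rows; each row shifts and turns the commanded pose from where the row before left it, along the tool's axes as they then stand; what a row does not reach is not made up. A row lasts 1/8 s, in which the tool goes at most 62.5 mm and 10.7 degrees, less where a joint would pass 70% of its speed; a pose out of reach is approached as far as the arm can. A call is refused whole if a number of a shift passes 62.5 or a number of a turn 10.7, either way. A call with a gripper value outside its range is refused whole. The fingers move at their own pace and stop on an object; "force" is the grip in N (left out, the last holds). Time passes only in rows, so rows that do not move let the fingers close. It gives the time, the measured TCP pose, the force and the opening at its end, in the units of the state.
- robot.state(): the state, without advancing time (a new reading comes with each control period).
- robot.grab_frame(name): name is "side" or "top" or "wrist"; returns the picture (480x640x3 uint8, red, green, blue); there is no depth.
- robot.calibration(name): a dict with "mtx" (3x3 intrinsics, pixels), "k1" (the pictures are not rectified: a ray, as slopes to the right and down, at radius r is drawn at 1 + k1 r^2 times it, then the intrinsics apply), "R" (3x3) and "t" (3): a world point X has camera coordinates R X + t. Camera axes: x right, y down, z forward; pixel columns grow to the right and rows downward; lengths in mm; the calibration is good to about 2 mm. A picture is of the moment at which its call begins: read the wrist's pose just before it. calibration takes no time and is no camera call; for the wrist camera it gives the pose at the moment of the call.
- robot.job_done(): hands the job in, once; it reports no verdict.
The state is a dict: "time": time; "q": joint angles; "qd": joint speeds; "tau": joint torques, N m; "ee_pos": TCP position; "orientation": TCP orientation; "contact_force": force on the tool from outside, world axes, zero at the start; "torque": the same for the moment, N m; "finger_gap": finger opening in mm.
Only numpy, scipy, OpenCV 4.12 (cv2) and the standard library are available. Lean on these libraries where they do the work, as an engineer would, in place of code of your own. Each camera call takes 0.05 s, during which the arm holds its last target. There are 200 camera calls.

## Working session

There is one attempt and no reset: what is moved stays moved. The work goes in short steps, Python scripts to look and compute and a tool call to move; the robot and the scene stay as the last step left them, time stands still between calls to the robot, and variables do not carry over. Pictures are saved under pics/ and viewed, about 8 in all and at most 12, crops included, and the job is handed in when it is done.

Besides the shell and the picture viewer there is one more tool, called after ">>>" by a JSON object that holds its "fn" and its "kwargs". send_rows: Moves the arm, as the interface text tells. Its arguments: {"type":"object","properties":{"fingers":{"type":"array"},"offset":{"type":"array"},"spin":{"type":"array"},"force":{"type":"number"}},"required":["fingers","offset","spin"]}

```bash
mkdir -p pics; ls; python3 - <<'E'
from bench import robot
import cv2
for n in("top","side"):
    cv2.imwrite(f"pics/{n}0.png",robot.grab_frame(n)[:,:,::-1])
    c=robot.calibration(n);print(n,c)
s=robot.state();print(s["time"],s["ee_pos"],s["orientation"],s["finger_gap"])
E
```

```text
pics
top {'mtx': array([[465.94863419,   0.        , 323.39074685],
       [  0.        , 465.94863419, 236.28788365],
       [  0.        ,   0.        ,   1.        ]]), 'k1': -0.0448354277810936, 'R': array([[ 0.01784502, -0.99979459, -0.00960928],
       [-0.99534075, -0.01685308, -0.09493563],
       [ 0.09475418,  0.01125864, -0.99543703]]), 't': array([ -17.70669205,  523.20044699, 1081.04100803])}
side {'mtx': array([[511.88407888,   0.        , 325.84433619],
       [  0.        , 511.88407888, 228.7690707 ],
       [  0.        ,   0.        ,   1.        ]]), 'k1': -0.08440888021400038, 'R': array([[ 0.86372707, -0.50365953,  0.01739608],
       [-0.32791883, -0.58789059, -0.7394957 ],
       [ 0.38268105,  0.63301796, -0.67293646]]), 't': array([-436.9384963 ,  198.19964224,  779.44667379])}
0.1 [237.52183977 467.8117186  252.59619434] [[-6.44888915e-04  4.52723008e-01  8.91650976e-01]
 [-1.27732335e-03  8.91650061e-01 -4.52723467e-01]
 [-9.99998976e-01 -1.43088296e-03  3.25843003e-06]] 85.44439744117781
```

View pics/top0.png

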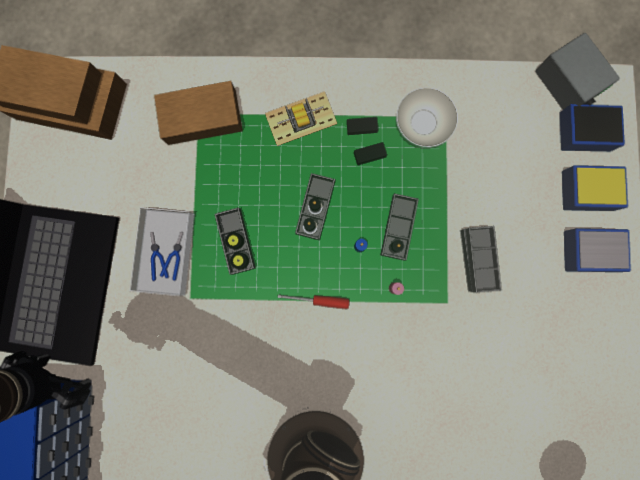

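View pics/side0.png

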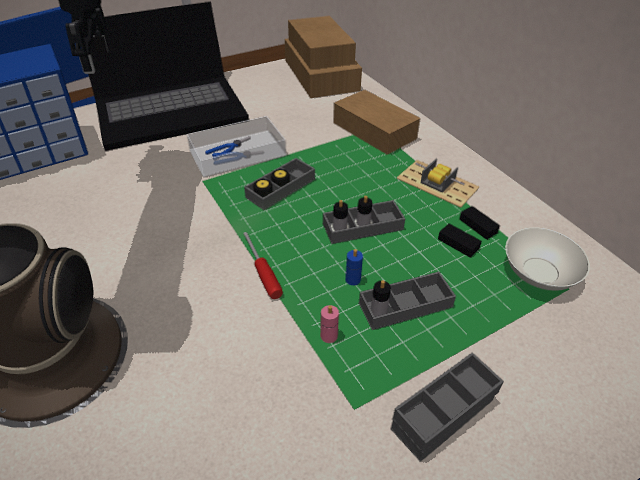

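Candidates in the top view:
- The tray at (400,227) holds one motor at (396,246). It fits the sparse tray.
- The tray at (315,207) holds two motors, with its free pocket at (321,187). It fits the fuller tray.
- The tray at (236,241) holds yellow wheels and is not part of the job.
- The blue (361,244) and pink (397,288) motors are decoys.
- The pile is at (481,259).

I'll confirm with an enlarged crop.

```bash
python3 - <<'E'
import cv2
im=cv2.imread("pics/top0.png")
a=im[170:270,290:510]
a=cv2.resize(a,None,fx=3.6,fy=3.6,interpolation=cv2.INTER_CUBIC)
b=im[222:297,455:510];
im2=cv2.imread("pics/top0.png")[222:300,290:510]
b=cv2.resize(im2,None,fx=3.6,fy=2.9,interpolation=cv2.INTER_CUBIC)
a=cv2.resize(im[170:300,290:510],None,fx=3.6,fy=3.6,interpolation=cv2.INTER_CUBIC)
cv2.imwrite("pics/crop1.png",cv2.convertScaleAbs(a,alpha=1.5))
E
```

```text
(no output)
```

View pics/crop1.png

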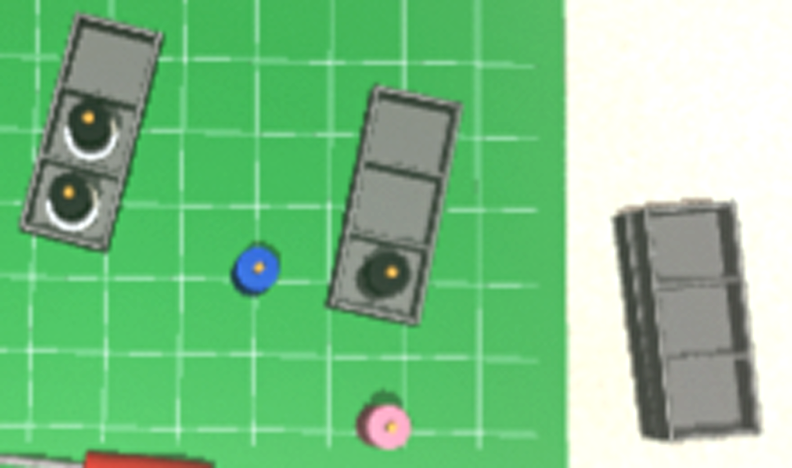

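The crop confirms the identities. Rim corners in crop pixels:
- Fuller tray: (79,14), (162,34), (107,251), (21,230), free pocket at the upper end.
- Sparse tray: (376,87), (461,102), (417,324), (328,305), lone motor's shaft at (391,272).
- Pile rim: (645,205), (735,202), (760,433), (668,440).

```bash
cat > h.py <<'E'
import numpy as np, cv2
from bench import robot
def p2w(c,uv,z):
    "pixels -> world points on the plane z"
    K=c["mtx"];uv=np.array(uv,float).reshape(-1,1,2)
    n=cv2.undistortPoints(uv,K,np.array([c["k1"],0,0,0.]))[:,0]
    d=np.c_[n,np.ones(len(n))]@c["R"]; o=-c["R"].T@c["t"]
    return o+d*((z-o[2])/d[:,2])[:,None]
def w2p(c,X):
    return cv2.projectPoints(np.array(X,float).reshape(-1,1,3),cv2.Rodrigues(c["R"])[0],c["t"],c["mtx"],np.array([c["k1"],0,0,0.]))[0][:,0]
def tray(c,uv,z):
    "corners: far-left, far-right, near-right, near-left; x axis pointing to the far end"
    P=p2w(c,uv,z)[:,:2];m=P.mean(0)
    d=(P[0]+P[1]-P[2]-P[3])/2; w=(P[0]+P[3]-P[1]-P[2])/2
    return m,np.degrees(np.arctan2(d[1],d[0])),np.linalg.norm(d),np.linalg.norm(w)
def rel(xy,z=None):
    "tool-frame offset from the current pose to world point"
    s=robot.state();X=np.array(s["ee_pos"],float);T=np.r_[xy,X[2] if z is None else z]
    return np.array(s["orientation"]).T@(T-X)
def yaw():
    R=np.array(robot.state()["orientation"]);return np.degrees(np.arctan2(R[1,1],R[0,1]))
E
python3 - <<'E'
from h import *
c=robot.calibration("top")
f=lambda L:np.array([290.,170])+(np.array(L)+.5)/3.6-.5
print("full",tray(c,f([(79,14),(162,34),(107,251),(21,230)]),30))
print("spar",tray(c,f([(376,87),(461,102),(417,324),(328,305)]),30))
print("pile",tray(c,f([(645,205),(735,202),(760,433),(668,440)]),60))
print("motor",p2w(c,f([(391,272)]),77))
print(yaw())
E
```

```text
full (array([594.52408843,  11.85035649]), np.float64(-13.365326606646146), np.float64(149.229528577297), np.float64(57.528528350270335))
spar (array([ 549.85569032, -188.43695758]), np.float64(-11.591244000440973), np.float64(149.1596709902457), np.float64(58.16614381307015))
pile (array([ 475.58412216, -379.54555857]), np.float64(5.162311929086436), np.float64(148.83058448144484), np.float64(58.57361698393279))
motor [[ 501.14034357 -178.41086059   77.        ]]
63.08144624434278
```

>>> {"fn": "send_rows", "kwargs": {"fingers": [85, 85, 85, 85, 85, 85, 85, 85], "offset": [[0, -35, 41], [0, -35, 41], [0, -35, 41], [0, -35, 41], [0, -35, 41], [0, -35, 41], [0, -35, 41], [0, -35, 41]], "spin": [0, 0, 0, 0, 0, 0, 0, 0]}}

```text
time: 1.1
ee_pos: [403.6, 68.2, 253.2]
orientation: [[0.0, 0.453, 0.892], [0.0, 0.892, -0.453], [-1.0, 0.0, 0.0]]
contact_force: [1.4, 0.7, -0.7]
finger_gap: 85.1
```

>>> {"fn": "send_rows", "kwargs": {"fingers": [85, 85, 85, 85, 85, 60, 60, 60], "offset": [[0, -35, 41], [0, -35, 41], [0, -35, 41], [0, -35, 41], [0, -35, 41], [0, 0, 0], [0, 0, 0], [0, 0, 0]], "spin": [0, 0, 0, 0, 0, -7.6, -7.7, 0]}}

```text
time: 2.1
ee_pos: [506.8, -179.0, 252.8]
orientation: [[-0.001, 0.203, 0.979], [0.0, 0.979, -0.203], [-1.0, 0.0, -0.001]]
contact_force: [0.1, -0.5, -0.3]
finger_gap: 59.7
```

```bash
python3 - <<'E'
from h import *
s=robot.state();print(s["time"],s["ee_pos"],yaw(),np.round(s["q"],3),s["finger_gap"])
c=robot.calibration("wrist");cv2.imwrite("pics/w1.png",robot.grab_frame("wrist")[:,:,::-1])
print(rel([501.5,-178.5],190), -c["R"].T@c["t"])
print(w2p(c,[[501.1,-178.4,77],[549.9,-188.4,30],[594.5,11.9,30],[475.6,-379.5,60]]))
E
```

```text
2.1 [ 506.76796777 -179.03469773  252.76353261] 78.27855210390369 [-0.34   0.15  -0.012  1.409  0.    -0.135] 59.72961252048592
[62.9306395  -0.72133434 -5.20515936] [ 439.9886792  -164.74891214  373.59522139]
[[312.69300545 210.28837024]
 [313.06953312 253.28819474]
 [534.83759015 255.8895254 ]
 [ 69.24836402 225.52912449]]
```

View pics/w1.png

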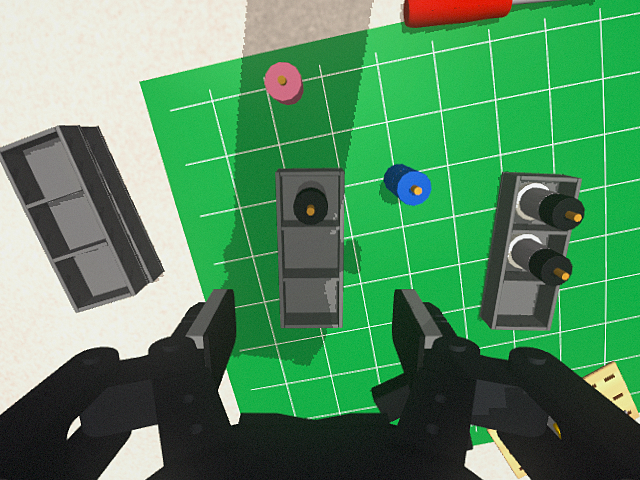

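The wrist view shows the sparse tray centred, with the motor shaft at (310,211). The fuller tray is on the right around (535,250) and the pile on the left around (67,220). I'll enlarge the fuller tray and the pile.

```bash
python3 - <<'E'
import cv2,numpy as np
im=cv2.imread("pics/w1.png")
g=lambda x,y:cv2.resize(im[y:y+200,x:x+130],None,fx=3,fy=3,interpolation=cv2.INTER_CUBIC)
cv2.imwrite("pics/c2.png",cv2.convertScaleAbs(np.hstack([g(0,120),g(470,150)]),alpha=1.6))
E
```

```text
(no output)
```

View pics/c2.png

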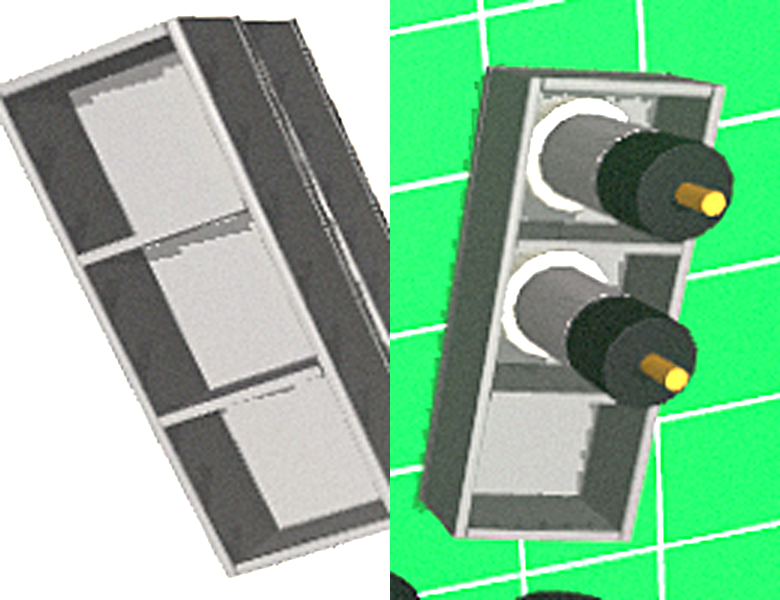

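```bash
python3 - <<'E'
from h import *
c=robot.calibration("wrist")
f=lambda L,o:np.array(o,float)+(np.array(L)+.5)/3-.5
print("full",tray(c,f([(241,538),(68,537),(141,79),(333,86)],(470,150)),30))
print("spar",tray(c,[(342,327),(280,327),(277,170),(344,169)],30))
print("pile",tray(c,f([(399,523),(232,576),(0,92),(175,20)],(0,120)),60))
print("motor",p2w(c,[(310.5,211)],77))
E
```

```text
full (array([596.03173759,  11.97664324]), np.float64(-13.167350963492622), np.float64(148.06035029707462), np.float64(58.36061396656417))
spar (array([ 549.09858736, -190.26342496]), np.float64(-11.765006754574975), np.float64(150.4231338746655), np.float64(58.67613568763297))
pile (array([ 474.7566171 , -380.57223032]), np.float64(4.853803606546893), np.float64(147.0056649762007), np.float64(55.179916444593964))
motor [[ 501.40747473 -180.00710142   77.        ]]
```

>>> {"fn": "send_rows", "kwargs": {"fingers": [60, 60, 60, 60, 60, 60, 60], "offset": [[0, -1.3, -5.3], [50, 0, 0], [50, 0, 0], [50, 0, 0], [30, 0, 0], [14.5, 0, 0], [0, 0, 0]], "spin": [0, 0, 0, 0, 0, 0, 0]}}

```text
time: 3.02
ee_pos: [501.0, -178.9, 58.6]
orientation: [[-0.001, 0.202, 0.979], [0.0, 0.979, -0.202], [-1.0, 0.0, -0.001]]
contact_force: [0.4, 0.3, 0.6]
finger_gap: 59.5
```

>>> {"fn": "send_rows", "kwargs": {"fingers": [45, 35, 30, 20, 20, 20, 20, 20], "offset": [[0, 0, 0], [0, 0, 0], [0, 0, 0], [0, 0, 0], [0, 0, 0], [0, 0, 0], [0, 0, 0], [0, 0, 0]], "spin": [0, 0, 0, 0, 0, 0, 0, 0], "force": 30}}

```text
time: 4.03
ee_pos: [502.1, -179.5, 59.7]
orientation: [[0.002, 0.202, 0.979], [-0.001, 0.979, -0.202], [-1.0, -0.0, 0.002]]
contact_force: [-0.5, -0.8, 6.1]
finger_gap: 26.8
```

>>> {"fn": "send_rows", "kwargs": {"fingers": [20, 20, 20, 20, 20, 20], "offset": [[-10, 0, 0], [-20, 0, 0], [-40, 0, 0], [-40, 0, 0], [0, 0, 0], [0, 0, 0]], "spin": [0, 0, 0, 0, 0, 0]}}

```text
time: 4.78
ee_pos: [501.1, -178.9, 168.2]
orientation: [[-0.001, 0.201, 0.98], [0.0, 0.98, -0.201], [-1.0, 0.0, -0.001]]
contact_force: [-0.6, 0.0, -1.5]
finger_gap: 27.2
```

```bash
python3 - <<'E'
from h import *
s=robot.state();print(s["time"],s["ee_pos"],yaw(),s["finger_gap"],s["contact_force"],s["torque"])
cw=robot.calibration("wrist");cs=robot.calibration("side");e=s["ee_pos"]
w=robot.grab_frame("wrist")[:,:,::-1];d=robot.grab_frame("side")[:,:,::-1]
u,v=w2p(cs,[e])[0].astype(int);print(u,v,w2p(cw,[e]))
cr=cv2.resize(d[v-60:v+100,u-80:u+27],None,fx=3,fy=3)
a=cv2.resize(w[:,120:520],None,fx=1,fy=1)
cv2.imwrite("pics/g1.png",np.hstack([a,cr]))
np.save("lift.npy",s["ee_pos"]);print(rel([595.3+49*np.cos(np.radians(13.27)),11.9-49*np.sin(np.radians(13.27))]))
E
```

```text
4.775 [ 501.12785974 -178.90146185  168.20333604] 78.3854023575322 27.150272006647988 [-0.64158405  0.03070123 -1.48896696] [ 0.03452027 -0.02310679  0.02946147]
386 238 [[312.73731213 333.67203355]]
[-1.75555893e-01  2.04383789e+02  1.03329931e+02]
```

View pics/g1.png

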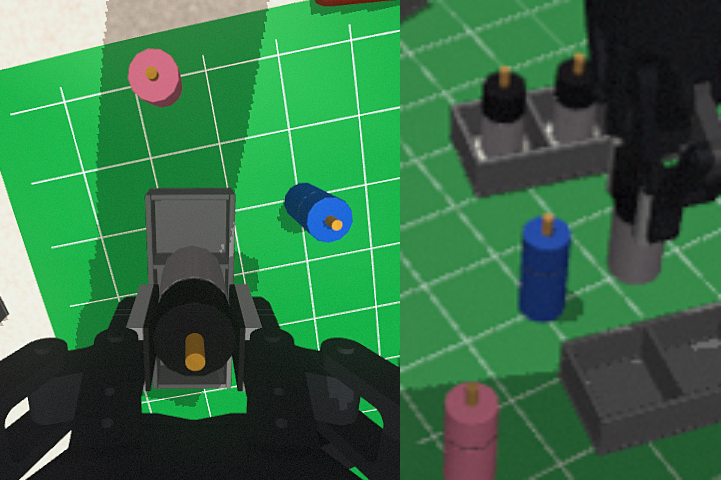

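The motor is held upright and clear of the sparse tray, which hasn't moved. The shaft tip is at about (315,362) in the full wrist picture.

```bash
python3 - <<'E'
from h import *
c=robot.calibration("wrist");s=robot.state()
P=p2w(c,[(315,362)],186.5)[0];print(P, np.array(s["orientation"]).T@(P-s["ee_pos"]))
E
```

```text
[ 499.35873653 -177.77299792  186.5       ] [-19.18514077   0.70315098  -1.48969217]
```

>>> {"fn": "send_rows", "kwargs": {"fingers": [20, 20, 20, 20, 20, 20, 20, 20], "offset": [[0, 20, 10], [0, 40, 20], [0, 40, 20], [0, 40, 20], [0, 40, 20], [0, 24.4, 14.3], [0, 0, 0], [0, 0, 0]], "spin": [0, 0, 0, 0, 0, 0, 1.7, 0]}}

```text
time: 5.88
ee_pos: [644.0, -0.2, 167.6]
orientation: [[-0.002, 0.231, 0.973], [-0.0, 0.973, -0.231], [-1.0, -0.001, -0.002]]
contact_force: [0.6, -0.8, -0.3]
finger_gap: 27.0
```

```bash
python3 - <<'E'
from h import *
s=robot.state();print(s["time"],s["ee_pos"],yaw(),s["finger_gap"],s["contact_force"])
c=robot.calibration("wrist")
w=robot.grab_frame("wrist")[:,:,::-1]
cv2.imwrite("pics/p1.png",w[:,100:540])
a=np.radians(-13.27);x=np.array([np.cos(a),np.sin(a)]);y=np.array([-x[1],x[0]]);m=np.array([595.3,11.9])
print(w2p(c,[[*(m+sx*75*x+sy*30*y),30] for sx,sy in((1,1),(1,-1),(-1,-1),(-1,1))]))
print(rel(m+49*x))
E
```

```text
5.875 [ 6.43958308e+02 -1.76282909e-01  1.67556659e+02] 76.67042720196014 27.01993337143435 [ 0.56412472 -0.77539455 -0.34177709]
[[357.92895924 265.35406522]
 [271.02444727 265.48441804]
 [263.83841958  28.17185498]
 [364.3039844   27.90791953]]
[ 0.00145605  0.93038439 -1.17954052]
```

View pics/p1.png

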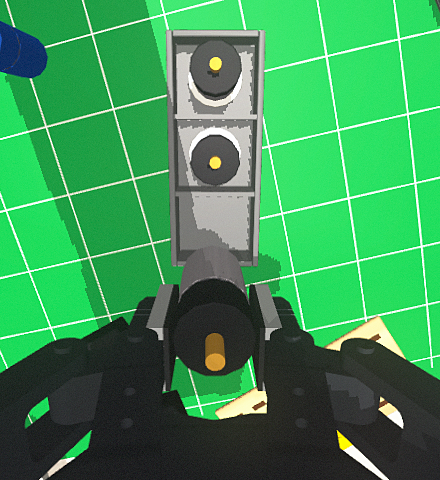

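The picture matches the predicted tray corners: near (267,31) and (364,31), far (271,265). The free pocket lies under the motor, so I'll lower it.

>>> {"fn": "send_rows", "kwargs": {"fingers": [20, 20, 20, 20, 20, 20], "offset": [[30, 0.7, 0], [40, 0, 0], [20, 0, 0], [10, 0, 0], [5, 0, 0], [0, 0, 0]], "spin": [0, 0, 0, 0, 0, 0]}}

```text
time: 6.68
ee_pos: [645.2, 0.5, 64.4]
orientation: [[0.001, 0.231, 0.973], [-0.0, 0.973, -0.231], [-1.0, 0.0, 0.001]]
contact_force: [0.4, 0.5, -0.9]
finger_gap: 27.0
```

>>> {"fn": "send_rows", "kwargs": {"fingers": [20, 20, 20, 20], "offset": [[1.5, 0, 0], [0, 0, 0], [1, 0, 0], [0, 0, 0]], "spin": [0, 0, 0, 0]}}

```text
time: 7.18
ee_pos: [645.0, 0.8, 61.3]
orientation: [[0.0, 0.23, 0.973], [0.0, 0.973, -0.23], [-1.0, 0.0, 0.0]]
contact_force: [-0.3, 0.1, -0.8]
finger_gap: 27.5
```

>>> {"fn": "send_rows", "kwargs": {"fingers": [20, 20, 20, 20], "offset": [[1, 0, 0], [0, 0, 0], [0.5, 0, 0], [0, 0, 0]], "spin": [0, 0, 0, 0]}}

```text
time: 7.68
ee_pos: [645.0, 0.8, 59.8]
orientation: [[0.0, 0.23, 0.973], [0.0, 0.973, -0.23], [-1.0, 0.0, 0.0]]
contact_force: [0.1, -0.1, -1.5]
finger_gap: 27.2
```

>>> {"fn": "send_rows", "kwargs": {"fingers": [20, 20, 20], "offset": [[0.5, 0, 0], [0, 0, 0], [0, 0, 0]], "spin": [0, 0, 0]}}

```text
time: 8.05
ee_pos: [645.1, 0.7, 59.7]
orientation: [[0.001, 0.23, 0.973], [-0.0, 0.973, -0.23], [-1.0, 0.0, 0.001]]
contact_force: [-0.5, -0.6, 3.4]
finger_gap: 27.2
```

Contact at 59.7, so I'll release gently.

>>> {"fn": "send_rows", "kwargs": {"fingers": [28, 30, 33, 38, 46, 46, 46, 46], "offset": [[0, 0, 0], [0, 0, 0], [0, 0, 0], [0, 0, 0], [0, 0, 0], [0, 0, 0], [-10, 0, 0], [-30, 0, 0]], "spin": [0, 0, 0, 0, 0, 0, 0, 0]}}

```text
time: 9.05
ee_pos: [643.9, 0.8, 98.6]
orientation: [[-0.003, 0.23, 0.973], [-0.0, 0.973, -0.23], [-1.0, -0.001, -0.003]]
contact_force: [0.3, 0.2, 0.6]
finger_gap: 45.7
```

>>> {"fn": "send_rows", "kwargs": {"fingers": [46, 60, 85, 85, 85, 85], "offset": [[-50, 0, 0], [-50, 0, 0], [0, -40, -20], [0, -40, -20], [0, 0, 0], [0, 0, 0]], "spin": [0, 0, 0, 0, 0, 0]}}

```text
time: 9.8
ee_pos: [588.0, -67.8, 200.0]
orientation: [[0.001, 0.231, 0.973], [0.0, 0.973, -0.231], [-1.0, 0.0, 0.001]]
contact_force: [-0.8, 0.0, -0.2]
finger_gap: 85.1
```

```bash
python3 - <<'E'
from h import *
s=robot.state();print(s["time"],s["ee_pos"],yaw(),s["finger_gap"],s["contact_force"])
w=robot.grab_frame("wrist")[:,:,::-1]; t=robot.grab_frame("side")[:,:,::-1]
cv2.imwrite("pics/r1.png",np.hstack([cv2.resize(w,(400,300)),cv2.resize(t[150:330,290:530],(400,300))]))
cv2.imwrite("pics/r1w.png",w)
print(rel([549.5,-189.3]))
E
```

```text
9.8 [587.98415413 -67.77480872 200.03450575] 76.65909025860783 85.11228036531102 [-0.7503161   0.04569874 -0.2425863 ]
[-3.14579715e-02 -1.27678405e+02 -9.67946456e+00]
```

View pics/r1.png

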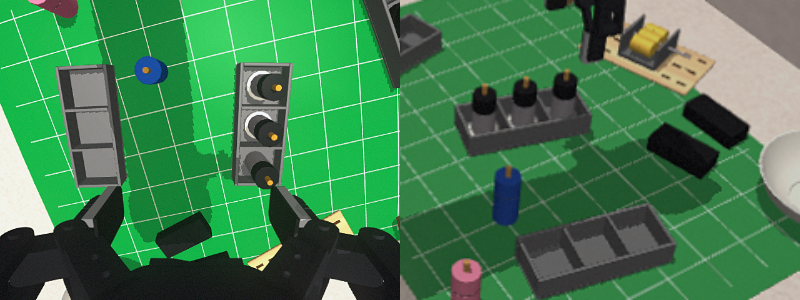

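The third motor stands upright in the fuller tray, which is now full. Next is the emptied tray.

>>> {"fn": "send_rows", "kwargs": {"fingers": [85, 85, 85, 85, 85, 85, 85], "offset": [[0, -45, -3], [0, -45, -3], [0, -37.7, -3.7], [0, 0, 0], [50, 0, 0], [50, 0, 0], [0, 0, 0]], "spin": [0, 0, 0, -1.6, 0, 0, 0]}}

```text
time: 10.78
ee_pos: [546.6, -187.6, 95.4]
orientation: [[-0.008, 0.201, 0.98], [0.003, 0.98, -0.201], [-1.0, 0.001, -0.008]]
contact_force: [-1.0, -0.2, 1.5]
finger_gap: 85.2
```

```bash
python3 - <<'E'
from h import *
s=robot.state();print(s["time"],s["ee_pos"],yaw(),s["finger_gap"])
print(rel([549.5,-189.3],29))
E
```

```text
10.775 [ 546.63883451 -187.63521588   95.37564037] 78.40480629935658 85.16034477649526
[66.34607635 -1.14928373  3.68248676]
```

>>> {"fn": "send_rows", "kwargs": {"fingers": [85, 85, 85, 85], "offset": [[40, 0, 0], [15, 0, 0], [0, 0, 0], [0, 0, 0]], "spin": [0, 0, 0, 0]}}

```text
time: 11.28
ee_pos: [549.9, -190.1, 46.2]
orientation: [[0.002, 0.203, 0.979], [-0.001, 0.979, -0.203], [-1.0, -0.0, 0.002]]
contact_force: [0.2, -0.6, 0.1]
finger_gap: 84.7
```

>>> {"fn": "send_rows", "kwargs": {"fingers": [85, 85, 85, 85], "offset": [[10, 0.6, 0], [6, 0, 0], [0, 0, 0], [0, 0, 0]], "spin": [0, 0, 0, 0]}}

```text
time: 11.78
ee_pos: [548.9, -189.3, 28.3]
orientation: [[-0.0, 0.203, 0.979], [0.0, 0.979, -0.203], [-1.0, 0.0, -0.0]]
contact_force: [0.3, -0.7, 0.2]
finger_gap: 85.0
```

>>> {"fn": "send_rows", "kwargs": {"fingers": [75, 68, 63, 60, 55, 50, 50, 50], "offset": [[0, 0, 0], [0, 0, 0], [0, 0, 0], [0, 0, 0], [0, 0, 0], [0, 0, 0], [0, 0, 0], [0, 0, 0]], "spin": [0, 0, 0, 0, 0, 0, 0, 0], "force": 40}}

```text
time: 12.78
ee_pos: [549.2, -189.4, 28.7]
orientation: [[0.001, 0.203, 0.979], [-0.0, 0.979, -0.203], [-1.0, -0.0, 0.001]]
contact_force: [-0.9, 0.3, 6.5]
finger_gap: 59.6
```

>>> {"fn": "send_rows", "kwargs": {"fingers": [50, 50, 50, 50, 50, 50], "offset": [[-10, 0, 0], [-30, 0, 0], [-40, 0, 0], [-40, 0, 0], [-10, 0, 0], [0, 0, 0]], "spin": [0, 0, 0, 0, 0, 0]}}

```text
time: 13.52
ee_pos: [549.0, -189.3, 158.4]
orientation: [[0.001, 0.203, 0.979], [-0.0, 0.979, -0.203], [-1.0, 0.0, 0.001]]
contact_force: [-0.4, 0.1, -0.9]
finger_gap: 59.1
```

>>> {"fn": "send_rows", "kwargs": {"fingers": [50, 50, 50, 50, 50, 50, 50, 50], "offset": [[0, -20, -3.4], [0, -41, -7], [0, -50, -8.4], [0, -50, -8], [0, -40, -7], [0, 0, 0], [0, 0, 0], [0, 0, 0]], "spin": [0, 0, 0, 0, 0, -6, -6, -4.7]}}

```text
time: 14.52
ee_pos: [473.4, -379.9, 156.2]
orientation: [[-0.003, -0.088, 0.996], [0.002, 0.996, 0.088], [-1.0, 0.002, -0.003]]
contact_force: [1.9, -0.3, -0.4]
finger_gap: 58.9
```

```bash
python3 - <<'E'
from h import *
c=robot.calibration("wrist");s=robot.state();print(s["time"],s["ee_pos"],yaw(),s["finger_gap"],s["contact_force"])
w=robot.grab_frame("wrist")[:,:,::-1];cv2.imwrite("pics/s1.png",w)
t=robot.grab_frame("top")[:,:,::-1];cv2.imwrite("pics/s1t.png",t)
print(rel([475.2,-380]))
g=lambda m,a,z:w2p(c,[[m[0]+sx*75*np.cos(a)-sy*30*np.sin(a),m[1]+sx*75*np.sin(a)+sy*30*np.cos(a),z] for sx,sy in((1,1),(1,-1),(-1,-1),(-1,1))]).round()
print("pile pred",g([475.2,-380],np.radians(5),60))
print("held pred",g(s["ee_pos"][:2],np.radians(yaw()-90),30+s["ee_pos"][2]-28.7))
E
```

```text
14.525 [ 473.35691576 -379.86239867  156.15562407] 95.07407804071899 58.94690320336364 [ 1.89612697 -0.2676671  -0.37037635]
[-0.00453989 -0.48771053  1.54103689]
pile pred [[360. 366.]
 [265. 366.]
 [255. 116.]
 [369. 116.]]
held pred [[388. 503.]
 [237. 503.]
 [209. 101.]
 [417. 102.]]
```

View pics/s1.png

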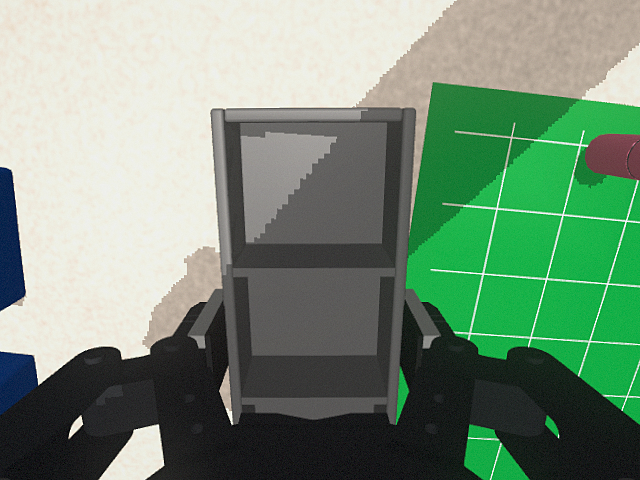

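```bash
python3 - <<'E'
from h import *
c=robot.calibration("wrist");s=robot.state();R=np.array(s["orientation"])
for z in(157.5,154):
    P=p2w(c,[(212,109),(415,109),(232,268),(397,268),(232,276),(397,276)],z)
    print(z,((P-s["ee_pos"])@R)[:,1:].round(1))
E
```

```text
157.5 [[-29.1 -72.9]
 [ 29.8 -72.9]
 [-25.9 -24.1]
 [ 27.1 -24. ]
 [-26.  -21.3]
 [ 27.3 -21.2]]
154 [[-29.9 -73.1]
 [ 30.6 -73. ]
 [-26.7 -22.8]
 [ 27.9 -22.7]
 [-26.8 -20. ]
 [ 28.  -19.9]]
```

>>> {"fn": "send_rows", "kwargs": {"fingers": [50, 50, 50, 50, 50, 50], "offset": [[20, 0, 0], [25, 0, 0], [12, 0, 0], [4, 0, 0], [0, 0, 0], [0, 0, 0]], "spin": [0, 0, 0, 0, 0, 0]}}

```text
time: 15.38
ee_pos: [475.4, -379.6, 98.2]
orientation: [[0.001, -0.087, 0.996], [-0.001, 0.996, 0.087], [-1.0, -0.001, 0.001]]
contact_force: [0.3, 0.3, -0.6]
finger_gap: 59.1
```

```bash
python3 - <<'E'
from h import *
s=robot.state();print(s["time"],s["ee_pos"],yaw(),s["contact_force"],rel([473.2,-380.5],89))
w=robot.grab_frame("wrist")[:,:,::-1]
t=robot.grab_frame("side")[:,:,::-1]
a=cv2.resize(w[60:360,170:470],(390,390));b=cv2.resize(t[320:480,370:530],(390,390),interpolation=cv2.INTER_CUBIC)
cv2.imwrite("pics/s2.png",cv2.convertScaleAbs(np.hstack([a,b]),alpha=1.5))
E
```

```text
15.375 [ 475.38651149 -379.58373175   98.20962794] 94.97442411358904 [ 0.31687983  0.25749011 -0.58620017] [ 9.20798651 -0.71405884 -2.26731804]
```

View pics/s2.png

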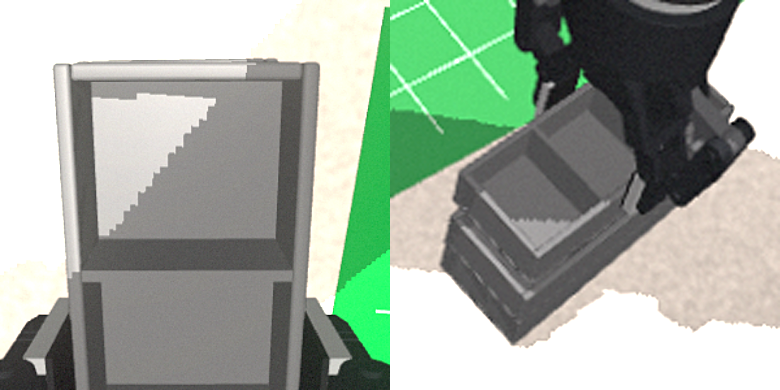

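```bash
python3 - <<'E'
from h import *
w=robot.grab_frame("wrist")[:,:,::-1];t=robot.grab_frame("side")[:,:,::-1];o=cv2.imread("pics/side0.png")
cv2.imwrite("pics/s3w.png",w);cv2.imwrite("pics/s3t.png",t)
k=lambda i:cv2.resize(i,(400,400),interpolation=cv2.INTER_CUBIC)
A=np.hstack([k(o[370:470,380:480]),k(t[370:470,380:480])])
B=cv2.resize(w[85:135,205:425],(800,182),interpolation=cv2.INTER_CUBIC)
cv2.imwrite("pics/s3.png",cv2.convertScaleAbs(np.vstack([A,B]),alpha=1.7))
c=robot.calibration("wrist");s=robot.state()
g=lambda m,a,z:w2p(c,[[m[0]-75*np.cos(a)-sy*30*np.sin(a),m[1]-75*np.sin(a)+sy*30*np.cos(a),z] for sy in(-1,1)])
f=lambda P:((P-[205,85]+.5)*800/220+[0,400]).round()
print("pile",f(g([475,-380.2],np.radians(5),60)),"held",f(g([477.4,-379.2],np.radians(5),99.5)),f(g([477.4,-379.2],np.radians(5),69.5)))
E
```

```text
pile [[101. 480.]
 [672. 479.]] held [[ 14. 490.]
 [771. 489.]] [[ 91. 501.]
 [696. 501.]]
```

View pics/s3.png

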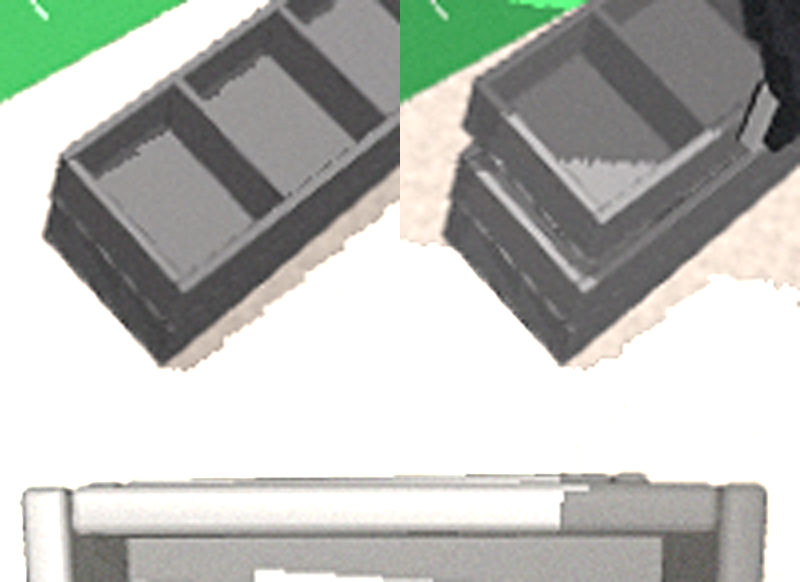

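```bash
python3 - <<'E'
from h import *
c=robot.calibration("side")
q=lambda L:np.array([380.,370])+(np.array(L)+.5)/4-.5
P=p2w(c,q([(62,158),(183,291)]),60);H=p2w(c,q([(77,80),(205,226)]),99.3)
for X in(P,H):
    m=X.mean(0)[:2];d=X[0]-X[1];print(X.round(1)[:,:2],m.round(1),np.linalg.norm(d).round(1),np.degrees(np.arctan2(-d[0],d[1])).round(1))
print("near mid from wrist: pile (400.3,-389.4), held",477.2-74.7,-379-6.5)
E
```

```text
[[ 398.4 -362.4]
 [ 404.7 -418.8]] [ 401.5 -390.6] 56.8 6.3
[[ 402.1 -357.7]
 [ 406.4 -417.3]] [ 404.3 -387.5] 59.7 4.2
near mid from wrist: pile (400.3,-389.4), held 402.5 -385.5
```

The last crop shows the held tray hovering about 9 mm above the pile. It is off by about (+2.5, +3.5) mm at its near end, and both cameras agree. The pile's yaw is about 0.8° larger. I'll correct for both and lower the tray.

>>> {"fn": "send_rows", "kwargs": {"fingers": [50, 50, 50, 50, 50, 50], "offset": [[0, -2.2, -2.6], [0, 0, 0], [4, 0, 0], [2, 0, 0], [0, 0, 0], [0, 0, 0]], "spin": [-0.8, 0, 0, 0, 0, 0]}}

```text
time: 16.32
ee_pos: [472.6, -381.6, 91.3]
orientation: [[-0.0, -0.101, 0.995], [0.0, 0.995, 0.101], [-1.0, 0.0, -0.0]]
contact_force: [-1.1, 0.4, -0.5]
finger_gap: 59.3
```

>>> {"fn": "send_rows", "kwargs": {"fingers": [50, 50, 50, 50], "offset": [[1, 0, 0], [0, 0, 0], [1, 0, 0], [0, 0, 0]], "spin": [0, 0, 0, 0]}}

```text
time: 16.82
ee_pos: [472.5, -381.6, 89.2]
orientation: [[-0.0, -0.101, 0.995], [0.0, 0.995, 0.101], [-1.0, 0.0, -0.0]]
contact_force: [0.1, -0.4, -0.9]
finger_gap: 59.4
```

>>> {"fn": "send_rows", "kwargs": {"fingers": [50, 50, 50], "offset": [[0.5, 0, 0], [0, 0, 0], [0, 0, 0]], "spin": [0, 0, 0]}}

```text
time: 17.2
ee_pos: [472.5, -381.7, 88.8]
orientation: [[-0.0, -0.101, 0.995], [-0.0, 0.995, 0.101], [-1.0, -0.0, -0.0]]
contact_force: [0.3, -0.2, -0.3]
finger_gap: 59.3
```

>>> {"fn": "send_rows", "kwargs": {"fingers": [50, 50, 50], "offset": [[0.5, 0, 0], [0, 0, 0], [0, 0, 0]], "spin": [0, 0, 0]}}

```text
time: 17.58
ee_pos: [472.6, -381.7, 88.7]
orientation: [[0.0, -0.101, 0.995], [-0.0, 0.995, 0.101], [-1.0, -0.0, 0.0]]
contact_force: [-1.0, 0.6, 5.6]
finger_gap: 58.9
```

>>> {"fn": "send_rows", "kwargs": {"fingers": [61, 63, 67, 75, 85, 85, 85, 85], "offset": [[0, 0, 0], [0, 0, 0], [0, 0, 0], [0, 0, 0], [0, 0, 0], [0, 0, 0], [-10, 0, 0], [-30, 0, 0]], "spin": [0, 0, 0, 0, 0, 0, 0, 0]}}

```text
time: 18.58
ee_pos: [471.7, -381.0, 127.7]
orientation: [[-0.002, -0.101, 0.995], [0.002, 0.995, 0.101], [-1.0, 0.002, -0.002]]
contact_force: [-0.3, -0.5, 0.7]
finger_gap: 84.9
```

>>> {"fn": "send_rows", "kwargs": {"fingers": [85, 85, 85, 85, 85, 85], "offset": [[-50, 0, 0], [-50, 0, 0], [0, 0, -50], [0, 0, -50], [0, 0, 0], [0, 0, 0]], "spin": [0, 0, 0, 0, 0, 0]}}

```text
time: 19.32
ee_pos: [373.4, -392.0, 229.1]
orientation: [[0.001, -0.1, 0.995], [-0.001, 0.995, 0.1], [-1.0, -0.001, 0.001]]
contact_force: [-0.6, 0.4, -0.4]
finger_gap: 85.4
```

```bash
python3 - <<'E'
from h import *
s=robot.state();print(s["time"],s["ee_pos"],s["contact_force"])
t=robot.grab_frame("side")[:,:,::-1];u=robot.grab_frame("top")[:,:,::-1]
cv2.imwrite("pics/ft.png",u);cv2.imwrite("pics/fs.png",t)
a=cv2.resize(t[330:470,380:520],(560,560),interpolation=cv2.INTER_CUBIC)
b=cv2.resize(u[170:310,290:350],(240,560),interpolation=cv2.INTER_CUBIC)
cv2.imwrite("pics/f.png",cv2.convertScaleAbs(np.hstack([a,b]),alpha=1.6))
E
```

```text
19.325 [ 373.35995263 -391.95738334  229.08705939] [-0.64037944  0.42957353 -0.43907315]
```

View pics/f.png

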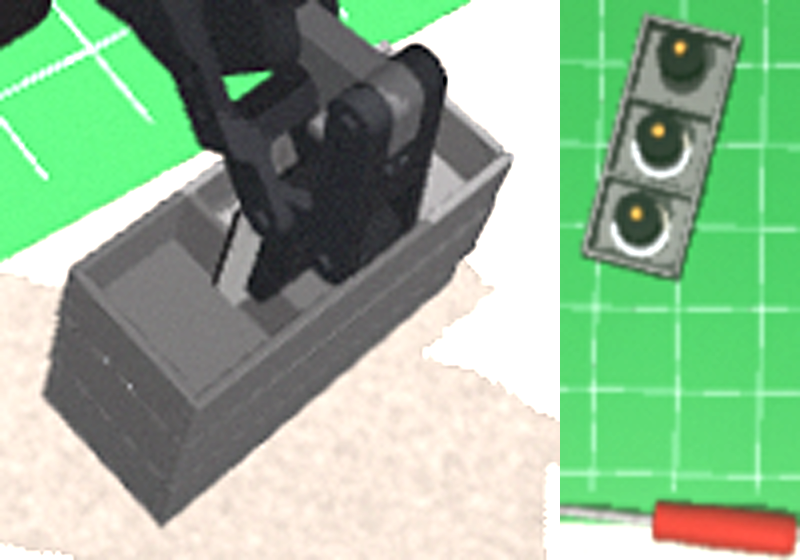

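The side view shows the three piled trays with straight vertical edges, (72,270) to (45,395) and (190,408) to (162,523), and no steps. The top view shows the fuller tray holding three motors, unmoved. The arm is clear, so I'm handing in.

```bash
python3 -c "
from bench import robot
print(robot.job_done())"
```

```text
the job is handed in; nothing more can be done
None
```

The job is done and handed in at about 19 s. The lone motor stands upright in the free pocket of the fuller tray, and the emptied tray is stacked on top of the pile.

- **Setting down:** I lowered both in small steps until light contact (about 3 N for the motor, 6 N for the tray), then released.
- **Motor check:** The top view after the release shows three motors in the fuller tray. The tray looks unmoved by eye; I did not measure it again.
- **Stack check:** The last side picture shows the three trays flush, with straight corner edges and no visible steps. The gripper was still in view above them, hiding part of the far side. I did not measure the final offset in mm.
- **Disagreement:** My first two measurements of the pile were about 2 mm off from the closer look. With the tray held about 9 mm above the pile, the wrist and side cameras agreed to within 1 mm on the sideways error. They differed on the turn (0.9° against about 2°), and I corrected by 0.8°.

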